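Flick the dividing disc and brake it on the mark

TASK

With a fingertip against its black peg, flick the dividing disc of the drilling jig anticlockwise (seen from above) so that it spins freely and its red sector goes past the yellow pointer at least once and on, untouched, to the side opposite the pointer. Then, without pushing it on or touching it before then, brake it with a fingertip on the flat face just as the red sector comes round to the pointer again (on that or any later turn), so that the disc stands still under the finger with the pointer at the red; then let go, move clear, and leave it standing there. Nothing is to be grasped, and the things lying round the jig stay where they are.

Things in the scene. Friction and masses are not known exactly. Their poses are not given: they have to be found in the camera images.
- spindle (a joint): angle of the disc about its upright axis, rad; 0 when the red sector is centred on the pointer, growing anticlockwise seen from above; it is not wrapped and has no stops (2 pi is the next pass of the pointer). It starts between -4.6 and -2.2. Free-running ball bearing: left alone the disc (0.8 kg, 0.006 kg m2) loses about half its speed every 3 to 5 s; a flick to 3 to 5 rad/s carries it round 2 to 5 turns in 10 to 20 s.
- axis (a point): centre of the disc on its flat upper face, on the axis. The disc is plain aluminium, 240 mm in diameter, 8 mm thick, its face 62 mm above the bench; only the peg stands up from it (the steel hub cap and the ring of black dots are flat). It rides on a fixed green stand (foot 170 mm square, plus a bracket for the pointer) and can only turn. Pressing lightly anywhere on the face stops it almost at once.
- mark (a point): middle of the red sector's outer edge, on the rim of the disc (120 mm from the axis) on the upper face. The red sector is 24 degrees wide, 71 to 117 mm from the axis.
- pointer (a point): tip of the fixed yellow pointer, 6 mm outside the rim of the disc, level with its face. The pointer and its post reach outwards to 156 mm from the axis and stand no more than 66 mm above the bench.
- peg_top (a point): centre of the top of the black plastic flicking peg, fixed upright in the disc 50 mm from the axis, straight opposite the red sector; 14 mm in diameter, 36 mm tall above the face.
- plate: the disc itself (face and rim, without the peg); origin on the axis 8 mm below the face, x towards the red sector.
- peg: the flicking peg; origin at its foot on the face of the disc.
- glue: small white glue bottle with red cap, 48 mm in diameter, 85 mm tall, loose; origin under its centre. Not to be moved.
- driver: screwdriver with orange handle, 160 mm long, lying loose on the bench; origin under its middle, handle towards its -x. Not to be moved.
- tray: small wooden parts tray, 90 x 65 x 30 mm, loose; origin under its centre. Not to be moved.
- reedblock: wooden accordion reed block with steel reeds, 120 x 22 x 30 mm, loose; origin under its centre. Not to be moved.

How it is judged:
On the way, in this order (a step that is already met when the one before it is completed fails the run):
1. the disc spins anticlockwise by itself (over 1 rad/s, fingers off it) (velocity of joint spindle above 1 rad/s and not (contact force between the fingers and plate above 0.05 N or contact force between the fingers and peg above 0.05 N)), for 0.04 s.
2. the red sector has gone past the pointer and on to the side opposite it, spinning untouched (value of joint spindle above 3.14 rad and velocity of joint spindle above 0.1 rad/s and not (contact force between the fingers and plate above 0.05 N or contact force between the fingers and peg above 0.05 N)).
3. the disc stands still with the pointer at the red and a fingertip on its face (contact force between the fingers and plate above 0.3 N and horizontal distance between mark and pointer below 0.026 m and velocity of joint spindle between -0.1 and 0.1 rad/s), for 0.2 s.
At the end, for the whole second after the job is handed in: The disc stands still (under 0.05 rad/s) with the red sector's middle within 26 mm of the pointer tip (the pointer at the red, about 12 degrees either way), the robot is clear, and the four loose things are within 15 mm of where they were (horizontal distance between mark and pointer below 0.026 m and velocity of joint spindle between -0.05 and 0.05 rad/s and distance of each of glue, driver, tray, reedblock from where it was at the start of the episode below 0.015 m); the robot touches nothing.
It fails at once if after that first turn the disc or peg is touched while the red is over 45 degrees from the pointer (value of joint spindle above 3.14 rad and horizontal distance between mark and pointer above 0.095 m and (contact force between the fingers and plate above 0.3 N or contact force between the fingers and peg above 0.3 N)).
It fails at once if one of the loose things round the jig is moved or lifted (distance of any of glue, driver, tray, reedblock from where it was at the start of the episode above 0.015 m).
It also fails if it takes over 54 s, if anything falls off the work surface, if the arm or the gripper's body presses on something with over 40 N, if the wrist force passes 120 N, or if a joint passes its speed limit or range.

ROBOT

A 6-joint arm with a two-finger parallel gripper is mounted at the origin on the work surface. World frame = base frame: x ahead of the robot, y to its left, z up, the work surface at z = 0. Lengths are in m, angles in rad, forces in N, time in s.
With the tool pointing down it reaches from about 0.4 to 0.825 m from the base axis. Payload 7 kg.
Tool frame: the origin (TCP) lies at the very end of the fingers, on their centre line; the grasp point (between the pads) lies 19 mm behind it; z points along the fingers, y is the line along which they close (so a half turn about z gives the same grasp; the last joint's range is limited). The gripper opens to 88 mm and grips with 3 to 60 N. Pads are 19 mm wide; open, the fingers measure 130 mm over their backs; the gripper's body (78 mm by 193 mm) begins 47 mm behind the grasp point.
Start: joints at [1.552, 0.359, 0.012, 0, -1.224, -0.288], TCP at [0.204, 0.643, 0.227] pointing down, gripper open.
Joint ranges: [-3.07, 3.07], [-1.43, 2.12], [-1.02, 1.25], [-3.03, 1.67], [-3.05, -0], [-3.03, 3.03]. Speed limits (rad/s): [2.39, 2.39, 3.01, 3.14, 3.14, 3.14].

INTERFACE

Orientations are given as [roll, pitch, yaw] about the fixed x, y, z axes, in that order (R = Rz(yaw) Ry(pitch) Rx(roll)).
In Python, from station import arm gives the robot as it stands.
- The arm moves only by the tool step_arm, never from a script. Its argument "rows" is a list of rows, each a list of 5 numbers: the shift along the world's x, y, z in m, then the turn about the world's z in rad, then the finger opening in m, from 0 to 0.0876. In form: [[x, y, z, spin, gripper], ...]. A call has 1 to 20 rows; each row is the pose to reach, as a shift and turn from the pose commanded when the call began; what a row does not reach only later rows make up. A row lasts 1/10 s, in which the tool goes at most 50 mm and 8.59 degrees, less where a joint would pass 70% of its speed; a pose out of reach is approached as far as the arm can. A call with a gripper value outside its range is refused whole. The fingers move at their own pace and stop on an object; "newtons" is the grip in N (left out, the last holds). Time passes only in rows, so rows that repeat a pose let the fingers close. It gives the time, the measured TCP pose, the force, the opening and the grip force at its end, in the units of the state.
- arm.get_state(): the state, without advancing time (a new reading comes with each control period).
- arm.grab_frame(name): name is "scene" or "top" or "wrist"; returns a dict with "color" (480x640x3 uint8, blue, green, red), "vfov" (degrees; the focal length in pixels is half the picture's height over the tangent of half this angle, whatever the lens; pixels are square), "cx", "cy" (the principal point, pixels), "rvec" (rotation vector, rad) and "tvec" (3), from world to camera coordinates, as OpenCV has them. Camera axes: x right, y down, z forward; pixel columns grow to the right and rows downward; lengths in m; the calibration is good to about 2 mm. A picture is of the moment at which its call begins. There is no depth.
- arm.job_done(): hands the job in; it is judged then, once.
The state is a dict: "t": time; "q": joint angles; "qd": joint speeds; "joint_efforts": joint torques, N m; "eef_pos": TCP position; "ee_rot": TCP orientation; "force": force on the tool from outside, world axes, zero at the start; "moment": the same for the moment, N m; "width": finger opening in m; "gripper_force": force on a finger pad.
Only numpy, scipy, OpenCV 4.12 (cv2) and the standard library are available. Lean on these libraries where they do the work, as an engineer would, in place of code of your own. Each camera call takes 0.05 s, during which the arm holds its last target. There are 200 camera calls.

## Working session

There is one attempt and no reset: what is moved stays moved. The work goes in short steps, Python scripts to look and compute and a tool call to move; the robot and the scene stay as the last step left them, time stands still between calls to the robot, and variables do not carry over. Pictures are saved under pics/ and viewed, at most 10 in all, crops included, and the job is handed in when it is done.

Besides the shell and the picture viewer there is one more tool, called after "Emit:" by a JSON object that holds its "name" and its "arguments", one argument or row to a line. step_arm: Moves the arm, as the interface text tells. Its arguments: {"type":"object","properties":{"rows":{"type":"array"},"newtons":{"type":"number"}},"required":["rows"]}

```bash
mkdir -p pics; ls; cat > h.py <<'E'
import numpy as np, cv2
from station import arm
def ray(f,uv,z):
    K=foc(f); R=cv2.Rodrigues(np.array(f["rvec"],float))[0]; t=np.array(f["tvec"],float).ravel()
    uv=np.atleast_2d(np.array(uv,float))
    d=np.c_[(uv[:,0]-f["cx"])/K,(uv[:,1]-f["cy"])/K,np.ones(len(uv))]@R; c=-R.T@t
    return c+d*((z-c[2])/d[:,2])[:,None]
def foc(f): return 240/np.tan(np.radians(f["vfov"])/2)
E
python3 - <<'E'
from h import *
for n in("top","scene"):
    f=arm.grab_frame(n); cv2.imwrite(f"pics/{n}0.png",f["color"]); print(n,f["vfov"],f["cx"],f["cy"],f["rvec"],f["tvec"])
print(arm.get_state())
E
```

```text
pics
top 42.12576766958405 313.6119091963548 242.41151964694046 [ 2.19999806 -2.15739612  0.12225363] [0.01982468 0.60875349 0.99479074]
scene 50.3600543279288 315.15863447543387 249.58552648473034 [ 0.63742383  2.56715024 -1.28920623] [ 0.5080274  -0.11499365  1.22473486]
{'t': 0.1, 'q': array([ 1.55209413e+00,  3.59306141e-01,  1.11480988e-02, -3.13040808e-04,
       -1.22409710e+00, -2.88087526e-01]), 'qd': array([-0.00069193, -0.00068929,  0.00213293,  0.0015438 ,  0.00191383,
        0.00064827]), 'joint_efforts': array([-1.71265376e-03, -5.84158623e+01,  2.93750167e+01,  7.01557875e+00,
        1.01757518e-02, -4.84889142e-05]), 'eef_pos': array([0.20375012, 0.64305286, 0.22572043]), 'ee_rot': array([ 3.14011034e+00, -1.32348542e-04, -3.06896206e-01]), 'force': array([0.73623696, 0.35351867, 0.54982503]), 'moment': array([0.04287139, 0.00978457, 0.02647093]), 'gripper_force': 0.0, 'width': 0.08760498939336103}
```

View pics/top0.png

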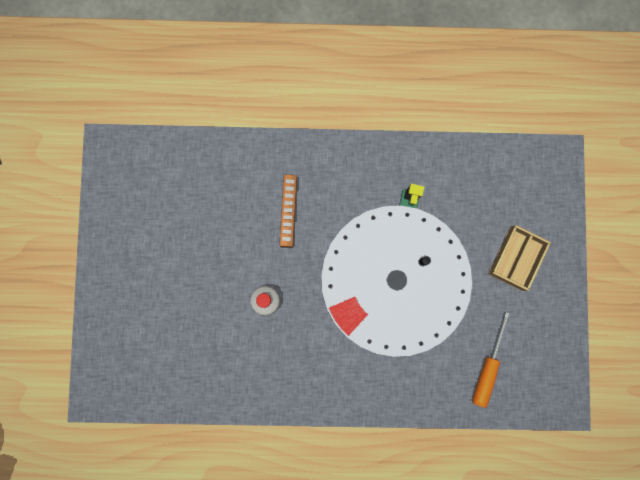

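View pics/scene0.png

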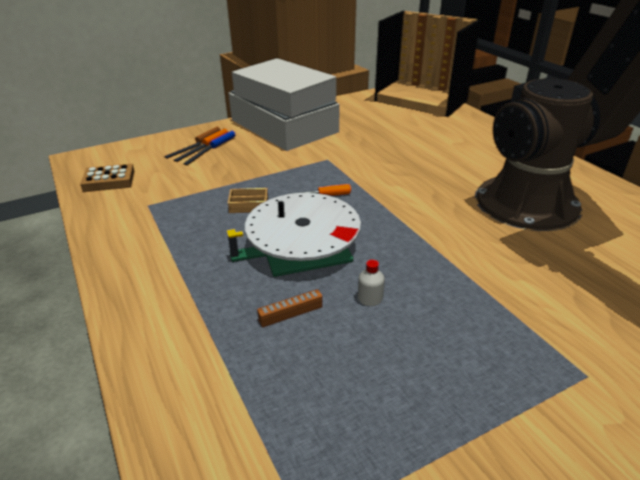

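The top view shows the disc centred at about (397,280), the red at (349,315), the peg at (425,261) and the pointer tip at about (414,203). The glue is at (264,300), the reed block at (288,210), the tray at (520,258) and the driver at (490,360). The scene view agrees with this.

```bash
cat >> h.py <<'E'
def redmask(f):
    h=cv2.cvtColor(f["color"],cv2.COLOR_BGR2HSV)
    return ((h[...,0]<6)|(h[...,0]>174))&(h[...,1]>150)&(h[...,2]>90)
E
python3 - <<'E'
from h import *
f=arm.grab_frame("top"); im=f["color"]; h=cv2.cvtColor(im,cv2.COLOR_BGR2HSV)
w=((h[...,1]<40)&(h[...,2]>170)).astype(np.uint8)
c=max(cv2.findContours(w,0,2)[0],key=cv2.contourArea)
P=ray(f,c[:,0],.062)[:,:2]
(x,y),r=cv2.minEnclosingCircle(P.astype(np.float32)); print("axis",x,y,r)
A=np.c_[2*P,np.ones(len(P))];s=np.linalg.lstsq(A,(P**2).sum(1),rcond=None)[0];C=s[:2];print("fit",C,np.sqrt(s[2]+C@C))
v,u=np.nonzero(redmask(f)); q=ray(f,np.c_[u,v],.062)[:,:2]; q=q[np.linalg.norm(q-C,axis=1)<.13]; red=q.mean(0)
y_=(h[...,0]>24)&(h[...,0]<34)&(h[...,1]>180)&(h[...,2]>120); v,u=np.nonzero(y_)
p=ray(f,np.c_[u,v],.062)[:,:2]; d=np.linalg.norm(p-C,axis=1); p=p[d<.2]; d=d[d<.2]; print(len(p),d.min(),d.max())
tip=p[d<d.min()+.008].mean(0); mid=p.mean(0)
a=lambda z:np.arctan2(*(z-C)[::-1])
print("red",red,a(red),"tip",tip,a(tip),a(mid),"spindle",(a(red)-a(tip))%(2*np.pi)-2*np.pi)
k=(h[...,2]<60)&(np.hypot(*np.meshgrid(np.arange(640)-425,np.arange(480)-261))<12); v,u=np.nonzero(k); print("pegpix",u.min(),u.max(),v.min(),v.max(),"peg z.08",ray(f,[[u.mean(),v.mean()]],.080), "opp",C-.05*(red-C)/np.linalg.norm(red-C))
for n,uv,z in(("glue",(264,300),.085),("reed0",(291,176),.03),("reed1",(287,246),.03),("tray",(520,228),.03),("tray2",(493,275),.03),("tray3",(549,242),.03),("drv",(507,314),.01),("drv2",(481,405),.02)): print(n,ray(f,[uv],z)[0,:2])
print(arm.get_state()["t"])
E
```

```text
axis 0.5481899976730347 -0.10004587471485138 0.1200164407491684
fit [ 0.54834355 -0.10017517] 0.11876345064839042
115 0.12777761831291415 0.15518013516822
red [ 0.49189576 -0.02342547] 2.2049389872134757 tip [ 0.67739199 -0.12621477] -0.19910803076301012 -0.2063762212258194 spindle -3.8791382892031003
pegpix 419 429 257 264 peg z.08 [[ 0.57856186 -0.14025072  0.08      ]] opp [ 0.57796791 -0.14045417]
glue [0.51230797 0.10713586]
reed0 [0.71806903 0.07131041]
reed1 [0.6013849  0.07526979]
tray [ 0.63908914 -0.3093447 ]
tray2 [ 0.5604335  -0.26374291]
tray3 [ 0.61677899 -0.35720906]
drv [ 0.49699168 -0.29264058]
drv2 [ 0.34939428 -0.24526468]
0.15
```

Emit:
{"name": "step_arm", "arguments": {
  "rows": [
    [0.05, -0.04, 0, -0.14, 0],
    [0.07, -0.08, 0, -0.28, 0],
    [0.09, -0.12, 0, -0.42, 0],
    [0.11, -0.16, 0, -0.56, 0],
    [0.13, -0.2, 0, -0.7, 0],
    [0.15, -0.24, 0, -0.84, 0],
    [0.17, -0.28, 0, -0.98, 0],
    [0.19, -0.32, 0, -1.12, 0],
    [0.21, -0.36, 0, -1.26, 0],
    [0.23, -0.4, 0, -1.4, 0],
    [0.25, -0.45, 0, -1.54, 0],
    [0.27, -0.5, 0, -1.68, 0],
    [0.29, -0.55, 0, -1.82, 0],
    [0.3, -0.6, 0, -1.96, 0],
    [0.32, -0.65, 0, -2.1, 0],
    [0.34, -0.7, 0, -2.2, 0],
    [0.345, -0.75, 0, -2.2, 0],
    [0.351, -0.8, 0, -2.2, 0],
    [0.351, -0.8, 0, -2.2, 0],
    [0.351, -0.8, 0, -2.2, 0]
  ]
}}

```text
t: 2.15
eef_pos: [0.5546, -0.1594, 0.2258]
ee_rot: [3.141, -0.001, -2.511]
force: [-0.8, -0.3, -1.4]
width: 0.0005
gripper_force: 0.0
```

Emit:
{"name": "step_arm", "arguments": {
  "rows": [
    [0, 0, -0.04, 0, 0],
    [0, 0, -0.08, 0, 0],
    [0, 0, -0.12, 0, 0],
    [0, 0, -0.148, 0, 0],
    [0, 0, -0.148, 0, 0],
    [0, 0, -0.148, 0, 0]
  ]
}}

```text
t: 2.75
eef_pos: [0.5551, -0.1562, 0.079]
ee_rot: [-3.142, -0.001, -2.506]
force: [0.3, 0.0, 0.1]
width: 0.0005
gripper_force: 0.0
```

```bash
python3 - <<'E'
from h import *
a=[arm.grab_frame(n)["color"] for n in("top","scene")]
cv2.imwrite("pics/b.png",np.hstack([cv2.resize(a[0][150:370,280:540],None,fx=1.5,fy=1.5),cv2.resize(a[1][140:305,190:400],(420,330))]))
E
```

```text
(no output)
```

View pics/b.png

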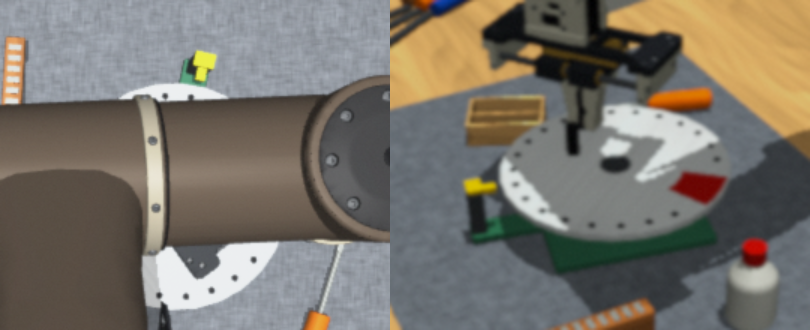

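The right half shows the closed fingers just behind the peg, with the pointer at left and the red at right, both visible to the scene camera. The top camera is blocked by the arm. Next is the flick.

Emit:
{"name": "step_arm", "arguments": {
  "rows": [
    [0.004, 0.003, 0, 0, 0],
    [0.011, 0.008, 0, 0, 0],
    [0.022, 0.016, 0, 0, 0],
    [0.034, 0.025, 0, 0, 0],
    [0.034, 0.025, 0.02, 0, 0],
    [0.034, 0.025, 0.05, 0, 0],
    [0.034, 0.025, 0.08, 0, 0]
  ]
}}

```text
t: 3.55
eef_pos: [0.5899, -0.1307, 0.1593]
ee_rot: [3.141, -0.0, -2.506]
force: [0.7, 0.4, 0.1]
width: 0.0003
gripper_force: 0.0
```

```bash
cat >> h.py <<'E'
C=np.array([.548,-.100]); A0=-.203
def ang():
    t=arm.get_state()["t"]; f=arm.grab_frame("scene")
    h=cv2.cvtColor(f["color"],cv2.COLOR_BGR2HSV)
    m=((h[...,0]<6)|(h[...,0]>174))&(h[...,1]>150)&(h[...,2]>40)
    v,u=np.nonzero(m); q=ray(f,np.c_[u,v],.062)[:,:2]-C; r=np.linalg.norm(q,axis=1); q=q[(r<.118)&(r>.07)]
    b=q.mean(0) if len(q) else np.zeros(2)
    return t,(np.arctan2(b[1],b[0])-A0+np.pi)%(2*np.pi)-np.pi,len(q)
E
python3 - <<'E'
from h import *
for i in range(6): print(ang())
print(arm.get_state()["eef_pos"])
E
```

```text
(3.55, np.float64(-2.0437014825420605), 178)
(3.6, np.float64(-1.8386353800158626), 176)
(3.65, np.float64(-1.64641227064959), 182)
(3.7, np.float64(-1.457757988375353), 181)
(3.75, np.float64(-1.2695477967922308), 183)
(3.8, np.float64(-1.0771245351860497), 188)
[ 0.58885981 -0.13102105  0.15780186]
```

Emit:
{"name": "step_arm", "arguments": {
  "rows": [
    [-0.03, -0.016, 0, 0, 0],
    [-0.06, -0.032, 0, 0, 0],
    [-0.089, -0.047, 0, 0, 0],
    [-0.089, -0.047, 0, 0, 0],
    [-0.089, -0.047, -0.03, 0, 0],
    [-0.089, -0.047, -0.06, 0, 0],
    [-0.089, -0.047, -0.08, 0, 0],
    [-0.089, -0.047, -0.085, 0, 0],
    [-0.089, -0.047, -0.085, 0, 0],
    [-0.089, -0.047, -0.085, 0, 0]
  ]
}}

```text
t: 4.85
eef_pos: [0.5006, -0.1785, 0.0742]
ee_rot: [-3.141, 0.0, -2.506]
force: [0.4, -0.2, 0.4]
width: 0.0006
gripper_force: 0.0
```

```bash
python3 - <<'E'
from h import *
for i in range(6): print(ang())
s=arm.get_state();print(s["eef_pos"],s["force"])
E
```

```text
(4.85, np.float64(2.365265745108509), 244)
(4.9, np.float64(2.521033022119873), 236)
(4.95, np.float64(2.6745360098584285), 226)
(5.0, np.float64(2.828864248724141), 214)
(5.05, np.float64(2.9847813190672063), 203)
(5.1, np.float64(3.1361777296436575), 204)
[ 0.50020815 -0.17854022  0.07424831] [-0.43258888 -0.06219542 -0.35175686]
```

Emit:
{"name": "step_arm", "arguments": {
  "rows": [
    [0, 0, -0.003, 0, 0],
    [0, 0, -0.006, 0, 0],
    [0, 0, -0.006, 0, 0],
    [0, 0, -0.006, 0, 0],
    [0, 0, -0.006, 0, 0],
    [0, 0, -0.006, 0, 0],
    [0, 0, -0.006, 0, 0],
    [0, 0, -0.006, 0, 0],
    [0, 0, -0.006, 0, 0],
    [0, 0, -0.006, 0, 0],
    [0, 0, -0.006, 0, 0],
    [0, 0, -0.006, 0, 0],
    [0, 0, -0.006, 0, 0],
    [0, 0, -0.006, 0, 0],
    [0, 0, -0.006, 0, 0],
    [0, 0, -0.006, 0, 0],
    [0, 0, -0.006, 0, 0],
    [0, 0, -0.006, 0, 0],
    [0, 0, -0.006, 0, 0],
    [0, 0, -0.006, 0, 0]
  ]
}}

```text
t: 7.15
eef_pos: [0.4998, -0.1785, 0.0676]
ee_rot: [3.142, -0.0, -2.507]
force: [-0.5, 0.1, 0.6]
width: 0.0005
gripper_force: 0.0
```

```bash
python3 - <<'E'
from h import *
for i in range(5): print(ang())
s=arm.get_state();print(s["eef_pos"],s["force"])
E
```

```text
(7.15, np.float64(2.007624438191691), 263)
(7.2, np.float64(2.1102201952604176), 258)
(7.25, np.float64(2.2123799520109717), 252)
(7.3, np.float64(2.315693852055773), 247)
(7.35, np.float64(2.4194021550285054), 243)
[ 0.49985477 -0.17855436  0.06756832] [ 0.17039929 -0.5639894  -0.23934199]
```

Emit:
{"name": "step_arm", "arguments": {
  "rows": [
    [0, 0, 0, 0, 0],
    [0, 0, 0, 0, 0],
    [0, 0, 0, 0, 0],
    [0, 0, 0, 0, 0],
    [0, 0, 0, 0, 0],
    [0, 0, 0, 0, 0],
    [0, 0, 0, 0, 0],
    [0, 0, 0, 0, 0],
    [0, 0, 0, 0, 0],
    [0, 0, 0, 0, 0],
    [0, 0, 0, 0, 0],
    [0, 0, 0, 0, 0]
  ]
}}

```text
t: 8.6
eef_pos: [0.4999, -0.1785, 0.0676]
ee_rot: [3.142, -0.0, -2.507]
force: [0.4, 0.2, -0.3]
width: 0.0003
gripper_force: 0.0
```

```bash
python3 - <<'E'
from h import *
d=np.array([ang() for i in range(6)]);print(d)
p=np.polyfit(d[:,0],d[:,1],1); t=arm.get_state()["t"]; w=p[0]; a=np.polyval(p,t); print(t,a,w,"time to 0:",-np.log(1+.18*a/w)/.18)
E
```

```text
[[  8.6         -1.49613753 175.        ]
 [  8.65        -1.41844145 177.        ]
 [  8.7         -1.33672663 181.        ]
 [  8.75        -1.2544447  184.        ]
 [  8.8         -1.17071139 183.        ]
 [  8.85        -1.09432055 185.        ]]
8.9 -1.0116746722700611 1.619746883335862 time to 0: 0.6625734796664607
```

Emit:
{"name": "step_arm", "arguments": {
  "rows": [
    [0, 0, -0.001, 0, 0],
    [0, 0, -0.002, 0, 0],
    [0, 0, -0.003, 0, 0],
    [0, 0, -0.003, 0, 0],
    [0, 0, -0.003, 0, 0],
    [0, 0, -0.009, 0, 0],
    [0, 0, -0.009, 0, 0],
    [0, 0, -0.009, 0, 0]
  ]
}}

```text
t: 9.7
eef_pos: [0.5033, -0.18, 0.0621]
ee_rot: [-3.135, 0.004, -2.504]
force: [-2.6, -4.7, 25.2]
width: 0.0003
gripper_force: 12.6
```

```bash
python3 - <<'E'
from h import *
for i in range(4): print(ang())
s=arm.get_state();print(s["eef_pos"],s["force"])
E
```

```text
(9.7, np.float64(-0.16417867419697085), 220)
(9.75, np.float64(-0.16510716411314963), 221)
(9.8, np.float64(-0.16601456259015457), 222)
(9.85, np.float64(-0.16510716411314963), 221)
[ 0.50322127 -0.179946    0.06213523] [-2.89947388 -4.11951017 24.93686062]
```

```bash
python3 - <<'E'
from h import *
f=arm.grab_frame("scene"); im=f["color"]; h=cv2.cvtColor(im,cv2.COLOR_BGR2HSV)
y_=(h[...,0]>22)&(h[...,0]<36)&(h[...,1]>170)&(h[...,2]>60); v,u=np.nonzero(y_)
p=ray(f,np.c_[u,v],.066)[:,:2]-C; r=np.linalg.norm(p,axis=1); p=p[r<.17]; r=r[r<.17]
print(len(p),r.min(),r.max()); tip=p[r<r.min()+.01].mean(0); print("ptr ang",np.arctan2(tip[1],tip[0]),np.arctan2(*p.mean(0)[::-1]))
w=((h[...,1]<60)&(h[...,2]>90)).astype(np.uint8)
m=((h[...,0]<6)|(h[...,0]>174))&(h[...,1]>150)&(h[...,2]>40); v,u=np.nonzero(m); q=ray(f,np.c_[u,v],.062)[:,:2]-C; r=np.linalg.norm(q,axis=1);q=q[(r<.13)&(r>.06)]
t=np.arctan2(q[:,1],q[:,0]); print("red ang",t.mean(),np.percentile(t,[1,99]),np.linalg.norm(q,axis=1).min(),np.linalg.norm(q,axis=1).max())
ft=arm.grab_frame("top"); cv2.imwrite("pics/c.png",np.hstack([cv2.resize(ft["color"][150:370,280:540],None,fx=1.5,fy=1.5),cv2.resize(im[140:305,190:400],(420,330))]))
E
```

```text
87 0.12998166848329454 0.15779950543964735
ptr ang -0.11422775586318158 -0.14522822766219462
red ang -0.3678946804673643 [-0.57392967 -0.16923036] 0.07471994937401352 0.11689089807292097
```

View pics/c.png

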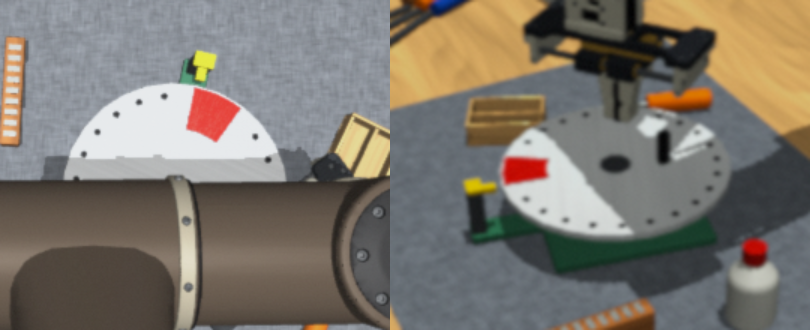

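In the top view (left) the pointer tip at (201,80) points at the left, leading part of the red, which spans about 193–240. I'll measure this more exactly from the top view.

```bash
python3 - <<'E'
from h import *
f=arm.grab_frame("top"); h=cv2.cvtColor(f["color"],cv2.COLOR_BGR2HSV)
v,u=np.nonzero(redmask(f)); q=ray(f,np.c_[u,v],.062)[:,:2]-C; r=np.linalg.norm(q,axis=1);q=q[r<.125]
t=np.arctan2(q[:,1],q[:,0]); print("red",t.mean(),np.percentile(t,[0.5,99.5]))
v,u=np.nonzero((h[...,0]>24)&(h[...,0]<34)&(h[...,1]>150)&(h[...,2]>120))
for z in(.062,.066):
    p=ray(f,np.c_[u,v],z)[:,:2]-C; r=np.linalg.norm(p,axis=1); p=p[r<.17];r=r[r<.17]
    for k in(.006,.010,.05): a=p[r<r.min()+k].mean(0); print(z,k,r.min(),np.arctan2(a[1],a[0]))
E
```

```text
red -0.4057157006913575 [-0.6275547  -0.18260169]
0.062 0.006 0.12587065231485928 -0.19945990429187374
0.062 0.01 0.12587065231485928 -0.20058056780324823
0.062 0.05 0.12587065231485928 -0.20481885666809752
0.066 0.006 0.12509794073897335 -0.1951672905184896
0.066 0.01 0.12509794073897335 -0.1963581811069491
0.066 0.05 0.12509794073897335 -0.20098603288031439
```

The top view puts the red 0.205 rad short of the pointer, which is right at the tolerance edge. I'll keep the braking finger pressed and trim it slowly by about 0.2 rad (about 18 mm of arc).

Emit:
{"name": "step_arm", "arguments": {
  "rows": [
    [0.0018, -0.0008, 0, 0.02, 0],
    [0.0036, -0.0017, 0, 0.04, 0],
    [0.0053, -0.0025, 0, 0.06, 0],
    [0.007, -0.0032, 0, 0.08, 0],
    [0.0087, -0.0039, 0, 0.1, 0],
    [0.0104, -0.0046, 0, 0.12, 0],
    [0.012, -0.0053, 0, 0.14, 0],
    [0.0136, -0.006, 0, 0.16, 0],
    [0.0152, -0.0067, 0, 0.18, 0],
    [0.0168, -0.0073, 0, 0.2, 0],
    [0.0168, -0.0073, 0, 0.2, 0],
    [0.0168, -0.0073, 0, 0.2, 0],
    [0.0168, -0.0073, 0, 0.2, 0],
    [0.0168, -0.0073, 0, 0.2, 0]
  ]
}}

```text
t: 11.45
eef_pos: [0.52, -0.1875, 0.0621]
ee_rot: [-3.135, 0.002, -2.305]
force: [-1.7, -5.5, 23.3]
width: 0.0003
gripper_force: 11.4
```

```bash
cat >> h.py <<'E'
def topang():
    f=arm.grab_frame("top"); v,u=np.nonzero(redmask(f)); q=ray(f,np.c_[u,v],.062)[:,:2]-C; r=np.linalg.norm(q,axis=1);q=q[(r<.125)&(r>.06)]
    return (np.arctan2(q[:,1],q[:,0])).mean()+.199
E
python3 - <<'E'
from h import *
print(topang(),ang(),topang()); s=arm.get_state();print(s["t"],s["eef_pos"],s["force"])
E
```

```text
-0.007626506209048034 (11.5, np.float64(0.02619571644170282), 230) -0.007626506209048034
11.6 [ 0.52003292 -0.18754023  0.06214418] [-1.39160131 -4.69009191 22.41974078]
```

The red is centred and the disc is still under the finger. Now I'll release it gently and move clear.

Emit:
{"name": "step_arm", "arguments": {
  "rows": [
    [0, 0, 0.001, 0, 0],
    [0, 0, 0.002, 0, 0],
    [0, 0, 0.003, 0, 0],
    [0, 0, 0.005, 0, 0],
    [0, 0, 0.01, 0, 0],
    [0, 0, 0.03, 0, 0],
    [0, 0, 0.07, 0, 0],
    [0, 0, 0.11, 0, 0],
    [0, 0, 0.14, 0, 0],
    [0, 0, 0.14, 0, 0],
    [0, 0, 0.14, 0, 0],
    [0, 0, 0.14, 0, 0]
  ]
}}

```text
t: 12.8
eef_pos: [0.5159, -0.1856, 0.1975]
ee_rot: [3.14, -0.001, -2.307]
force: [0.8, -0.1, -0.3]
width: 0.0004
gripper_force: 0.0
```

```bash
python3 - <<'E'
from h import *
a=topang(); b=[ang() for i in range(8)]; c=topang(); print(a,b[0],b[-1],c); s=arm.get_state();print(s["t"],s["eef_pos"],s["force"])
E
```

```text
-0.11287174898402402 (12.85, np.float64(-0.08385421398728754), 226) (13.2, np.float64(-0.09749096742495666), 230) -0.12388719825505462
13.3 [ 0.51664235 -0.18582817  0.19840677] [ 0.1878774  -0.1656444   0.25424048]
```

The release left the disc drifting slowly backwards at about 0.02 rad/s. I'll touch it again lightly, still within the red, then release with compensation.

Emit:
{"name": "step_arm", "arguments": {
  "rows": [
    [0, 0, -0.04, 0, 0],
    [0, 0, -0.08, 0, 0],
    [0, 0, -0.115, 0, 0],
    [0, 0, -0.13, 0, 0],
    [0, 0, -0.135, 0, 0],
    [0, 0, -0.137, 0, 0],
    [0, 0, -0.138, 0, 0],
    [0, 0, -0.138, 0, 0],
    [0, 0, -0.138, 0, 0]
  ]
}}

```text
t: 14.2
eef_pos: [0.5179, -0.1865, 0.0623]
ee_rot: [-3.139, 0.001, -2.306]
force: [-1.5, -3.4, 5.4]
width: 0.0004
gripper_force: 2.6
```

```bash
python3 - <<'E'
from h import *
print(topang(),topang(),topang()); s=arm.get_state();print(s["t"],s["eef_pos"],s["force"])
E
```

```text
-0.09744461925693243 -0.09758806014086385 -0.09795609619764645
14.35 [ 0.5178658  -0.18649528  0.06229137] [-1.37821308 -2.51083204  5.93217249]
```

Emit:
{"name": "step_arm", "arguments": {
  "rows": [
    [0.0015, -0.0005, 0, 0.016, 0],
    [0.003, -0.001, 0, 0.033, 0],
    [0.0045, -0.0015, 0, 0.05, 0],
    [0.006, -0.0019, 0, 0.067, 0],
    [0.0074, -0.0023, 0, 0.084, 0],
    [0.0088, -0.0026, 0, 0.1, 0],
    [0.0088, -0.0026, 0, 0.1, 0],
    [0.0088, -0.0026, 0, 0.1, 0],
    [0.0088, -0.0026, 0, 0.1, 0],
    [0.0088, -0.0026, 0, 0.1, 0]
  ]
}}

```text
t: 15.35
eef_pos: [0.5267, -0.1892, 0.0623]
ee_rot: [-3.139, 0.001, -2.206]
force: [-0.3, -2.7, 6.2]
width: 0.0004
gripper_force: 3.1
```

```bash
python3 - <<'E'
from h import *
print(topang(),topang()); s=arm.get_state();print(s["t"],s["eef_pos"],s["force"])
E
```

```text
-0.001129142756667395 -0.0015779194397372853
15.45 [ 0.52667909 -0.18915969  0.06230544] [-0.44372021 -3.97858044  5.72906624]
```

Emit:
{"name": "step_arm", "arguments": {
  "rows": [
    [0.00015, -7e-05, 0.00015, 0, 0],
    [0.0003, -0.00014, 0.0003, 0, 0],
    [0.0005, -0.0002, 0.00045, 0, 0],
    [0.0007, -0.0003, 0.0006, 0, 0],
    [0.0008, -0.0004, 0.00075, 0, 0],
    [0.001, -0.0005, 0.0009, 0, 0],
    [0.0011, -0.0005, 0.00105, 0, 0],
    [0.0011, -0.0005, 0.0012, 0, 0],
    [0.0011, -0.0005, 0.00135, 0, 0],
    [0.0011, -0.0005, 0.0015, 0, 0],
    [0.0011, -0.0005, 0.002, 0, 0],
    [0.0011, -0.0005, 0.004, 0, 0],
    [0.0011, -0.0005, 0.02, 0, 0],
    [0.0011, -0.0005, 0.06, 0, 0],
    [0.0011, -0.0005, 0.1, 0, 0],
    [0.0011, -0.0005, 0.1, 0, 0]
  ]
}}

```text
t: 17.05
eef_pos: [0.5298, -0.189, 0.166]
ee_rot: [-3.134, 0.004, -2.206]
force: [-0.2, -0.6, -0.8]
width: 0.0004
gripper_force: 0.0
```

```bash
python3 - <<'E'
from h import *
b=[ang()[:2] for i in range(8)]; c=topang(); print(b[0],b[-1],c); s=arm.get_state();print(s["t"],s["eef_pos"],s["force"])
E
```

```text
(17.05, np.float64(0.017200384858658158)) (17.4, np.float64(0.017200384858658158)) -0.0064070811271492445
17.5 [ 0.52615202 -0.18887152  0.15963579] [ 0.52992924 -0.39627367 -0.16085313]
```

Emit:
{"name": "step_arm", "arguments": {
  "rows": [
    [0, 0, 0.05, 0, 0],
    [0, 0, 0.05, 0, 0],
    [0, 0, 0.05, 0, 0],
    [0, 0, 0.05, 0, 0],
    [0, 0, 0.05, 0, 0],
    [0, 0, 0.05, 0, 0],
    [0, 0, 0.05, 0, 0],
    [0, 0, 0.05, 0, 0],
    [0, 0, 0.05, 0, 0],
    [0, 0, 0.05, 0, 0]
  ]
}}

```text
t: 18.5
eef_pos: [0.5266, -0.1889, 0.2105]
ee_rot: [3.142, 0.0, -2.207]
force: [-0.5, -0.6, -0.6]
width: 0.0005
gripper_force: 0.0
```

```bash
python3 - <<'E'
from h import *
a=ang(); c=topang(); print(a,c)
if abs(c)<.1: print(arm.job_done())
E
```

```text
(18.5, np.float64(0.015673281987535592), 232) 0.007753912802440338
the job is handed in; nothing more can be done
None
```

The job is handed in: the disc spun about 2½ turns after the flick and now stands still with the red within about 0.02 rad of the pointer and the arm clear, but the brake stopped it about 0.2 rad short (the edge of tolerance), so I dragged it on under the pressed finger, and after the first release set it drifting I touched and trimmed it once more (about 0.1 rad).

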